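# Tip a salvaged capacitor out of an arrested tipping pan

## Task

Swing the arrest lever of the tipping pan fully outward, toward you, to free the pan, then take the pan by its wide paddle and tip it toward the catch tray to the 35-degree mark, not well past it, and keep it there until the capacitor has rolled out and lies in the catch tray, and for about a second more. Then bring the pan back level against its stop and swing the arrest lever fully home again, upright, so that the pan is locked. Leave the other things on the bench where they are.

Things in the scene. Friction and masses are not known exactly. Their poses are not given: they have to be found in the camera images.
- tipper: tipping stand, fixed to the bench: grey base plate 272 x 254 mm, two upright cheeks carrying a steel pan, a catch tray on the right, an arrest lever at the near side. Origin on the bench straight below the pan's axis, midway between the cheeks; x points from the paddle over the pan to the catch tray (about to the right, world -y), y along the pan's axis, away from the robot, z up
- angle_mark (a point): the raised dark 35-degree mark on the aluminium arc at the far cheek, 92 mm from the pan's axis; a like mark straight above the axis shows level. The thin upright pointer on the far end of the pan's axle, 86 mm long, shows the pan's angle
- pan_axis (a point): centre of the pan's hinge axis, 120 mm above the bench, midway between the cheeks; the axis runs along tipper's y. The pan is open-topped, 141 mm long, 148 mm wide; its floor has a valley from which the ramp on the tray side rises 14 degrees to an open lip
- pan (a joint): tilt of the pan, rad: 0 = level, against its stop; grows as the paddle side rises and the tray side sinks (a turn about tipper's +y); the 35-degree mark is 0.61; the hinge ends at 0.95. Friction keeps the pan where it is left (1.5 to 3 N at the paddle moves it)
- paddle_grip (a point): grip point amid the paddle; axes are the pan's. Paddle: flat dark plate, 110 mm wide (y), 10 thick, rising from the pan's rim opposite the tray and leaning outward, 35 degrees from vertical when level: along (-sin 35, 0, cos 35) in the pan's frame. Point: mid thickness, 42 mm from the rim, 26 from the free edge; level: x = -101 and 64 above the axis. Grip its faces
- arrest (a joint): arrest lever, rad: 0 = upright, home, its nose over a lug on the pan's near side so that the pan cannot tip; grows to 0.65 as the lever swings outward (toward the robot, tipper's -y, a turn about tipper's +x). The nose is clear of the lug beyond 0.35. Friction holds it where it is left (about 1 N at the grip moves it). It comes fully home only if the pan is level within about 2 degrees
- lever_grip (a point): middle of the lever's black grip, a round bar of 18 mm diameter and 42 mm length along the lever, 116 mm from the pivot; 186 mm above the bench when upright
- lever_pivot (a point): pivot of the arrest lever, 70 mm above the bench, at x = -65, y = -118 mm in tipper's frame; it turns about tipper's x
- capacitor_mid (a point): middle of the capacitor, a light-grey round can of 38 mm diameter and 114 mm length over its terminals, 0.13 kg, which at the start lies across the pan (along y) in its valley; its z axis runs along the can
- tray_floor (a point): middle of the catch tray's floor, 10 mm above the bench, 103 mm beyond the pan's axis; axes as tipper's. The tray measures 119 x 187 mm inside (x, y); the wall under the pan is 36 mm high, the end walls 51 mm and the outer wall 86 mm above its floor
- pliers: combination pliers with blue sleeves, 157 mm long, lying left of the stand; bystander
- circuit_board: small green circuit board, 50 x 85 x 24 mm, lying right of the stand; bystander
- transformer: brown transformer, 117 x 110 x 94 mm, on the left of the bench; bystander
- tape_roll: roll of masking tape, 96 mm, 25 mm high, lying at the front left; bystander
- multimeter: orange analogue multimeter, 128 x 86 x 49 mm, lying at the front right; bystander
- tin: flat square brownish tin, 89 x 89 x 26 mm, lying in front of the stand; bystander

How it is judged:
By the outcome, as a careful person would: the job done as asked, in the order asked, and still so for the second after the job is handed in, with the robot touching nothing.
It also fails if it takes over 67 s, if anything falls off the work surface, if the arm or the gripper's body presses on something with over 40 N, if the wrist force passes 120 N, or if a joint passes its speed limit or range.

## Robot

A 6-joint arm with a two-finger parallel gripper is mounted at the origin on a cart in front of the work surface, level with it; the furniture and walls round the work are solid. World frame = base frame: x ahead of the robot, y to its left, z up, the work surface at z = 0. Lengths are in mm, angles in degrees, forces in N, time in s.
With the tool pointing down it reaches from about 325 to 925 mm from the base axis. Payload 3.1 kg.
Tool frame: the origin (TCP) lies at the very end of the fingers, on their centre line; the grasp point (between the pads) lies grasp_offset behind it (grasp_offset is the distance from the TCP to the grasp point, in mm); z points along the fingers, y is the line along which they close (so a half turn about z gives the same grasp; the last joint's range is limited). The gripper opens to 85 mm and grips with 20 to 120 N. Pads are 22 mm wide; open, the fingers measure 114 mm over their backs; the gripper's body (76 mm by 85 mm) begins 54 mm behind the grasp point. The pads swing forward as they close: fully open they stand 13 mm farther back than shut.
Start: joints at [67.368, 12.427, 92.441, -0, 75.132, -6.429], TCP at [174.384, 600.191, 231.3] pointing down, gripper open.
Joint ranges: [-157.48, 157.48], [-44.54, 120.13], [17.64, 146.25], [-64.5, 244.5], [7.68, 150.69], [-147.95, 147.95]. Speed limits (degrees/s): [159.86, 159.86, 180, 180, 180, 180].

## Interface

Orientations are given as [roll, pitch, yaw] about the fixed x, y, z axes, in that order (R = Rz(yaw) Ry(pitch) Rx(roll)).
In Python, from station import * gives the robot as it stands. Calls block until the motion is done:
- goto(position, orientation): joint-space move of the TCP to a pose.
- move_l(position, attitude=None, speed=150): straight line of the TCP; attitude=None keeps the orientation; speed is the mean speed in mm/s.
- move_j(angles): joint-space move.
- grip(opening, squeeze=None): finger opening in mm; squeeze is the grip in N (None keeps the last); returns when the fingers have stopped.
- wait(seconds).
- solve_ik(position, orientation): joint angles nearest the present ones, or None.
- get_obs(): the state.
- get_image(name): name is "scene" or "top"; returns the picture (420x560x3 uint8, red, green, blue); there is no depth.
- get_calibration(name): a dict with "fx", "fy", "cx", "cy" (pixels), "R" (3x3) and "t" (3): a world point X has camera coordinates R X + t. Camera axes: x right, y down, z forward; pixel columns grow to the right and rows downward; lengths in mm; the calibration is good to about 2 mm. A picture is of the moment at which its call begins. get_calibration takes no time and is no camera call.
A pose or a line that the arm cannot do raises Unreachable and nothing moves.
- sign_off(): hands the job in; it is judged then, once.
Trained networks look in the newest picture that a camera, given by its name, has taken for a name from the list of things; names that differ only in an ending like _2 or _b are one class to them, and where a whole thing is asked for, a point or a joint stands for the part that bears it (a point fixed in the world has none). Each returns a list of dicts, best first, with "score" (0 to 1); they miss things now and then, are a little off and sometimes report something else, mostly with a low value. They report only what shows in the picture. A call takes as long as a camera call.
- spot_in(name, camera): "extent" ([centre column, centre row, width, height] in pixels, round what is visible of it).
- regions_of(name, camera): "region" (420x560 bool, what is visible of it) and "extent" ([centre column, centre row, width, height] in pixels, round what is visible of it).
The state is a dict: "t": time; "joint_pos": joint angles; "qvel": joint speeds; "effort": joint torques, N m; "tcp_pos": TCP position; "ee_rot": TCP orientation; "wrist_force": force on the tool from outside, world axes, zero at the start; "moment": the same for the moment, N m; "grip_width": finger opening in mm; "grip_force": force on a finger pad.
Only numpy, scipy, OpenCV 4.12 (cv2) and the standard library are available. Lean on these libraries where they do the work, as an engineer would, in place of code of your own. Each camera call takes 0.05 s, during which the arm holds its last target. There are 200 camera calls.

## Working session

There is one attempt and no reset: what is moved stays moved. The work goes in short steps, each a Python script; the robot and the scene stay as the last script left them, time stands still between calls to the robot, and variables do not carry over. Pictures are saved under pics/ and viewed, at most 10 in all, crops included, and the job is handed in when it is done.

```bash
mkdir -p pics; ls; python3 - <<'E'
from station import *
import cv2,numpy as np
for c in("scene","top"):
    im=get_image(c); cv2.imwrite(f"pics/{c}0.png",im[:,:,::-1])
    k=get_calibration(c); print(c,k["fx"],k["cx"],k["cy"],(-np.array(k["R"]).T@np.array(k["t"])).round(), np.array(k["R"]).round(3).tolist())
    for n in("tipper","pan","paddle_grip","arrest","lever_grip","lever_pivot","angle_mark","capacitor_mid","tin"):
        print(n,[(round(d["score"],2),np.round(d["extent"]).tolist()) for d in spot_in(n,c)[:2]])
o=get_obs();print({k:o[k] for k in("t","tcp_pos","ee_rot","grip_width","wrist_force")}, [x for x in dir() if 'grasp' in x])
E
```

```text
pics
scene 467.06463211425165 282.4331889365084 204.73027548479365 [  -60. -1150.   814.] [[0.887, -0.461, -0.018], [-0.226, -0.399, -0.888], [0.403, 0.792, -0.459]]
tipper [(0.74, [296.0, 211.0, 86.0, 104.0])]
pan [(0.68, [293.0, 186.0, 67.0, 52.0])]
paddle_grip [(0.64, [291.0, 184.0, 66.0, 54.0])]
arrest [(0.69, [256.0, 191.0, 14.0, 37.0]), (0.61, [294.0, 195.0, 25.0, 10.0])]
lever_grip [(0.61, [256.0, 192.0, 10.0, 44.0]), (0.53, [285.0, 268.0, 33.0, 15.0])]
lever_pivot [(0.9, [293.0, 212.0, 92.0, 100.0])]
angle_mark [(0.94, [294.0, 209.0, 98.0, 102.0])]
capacitor_mid [(0.69, [294.0, 197.0, 28.0, 12.0])]
tin [(0.57, [234.0, 244.0, 37.0, 24.0])]
top 528.8883987078771 275.1467502278131 208.4316091628475 [ 212.   32. 1897.] [[-0.004, -1.0, -0.002], [-0.983, 0.004, -0.184], [0.184, 0.001, -0.983]]
tipper [(0.91, [267.0, 204.0, 92.0, 85.0])]
pan [(0.96, [255.0, 190.0, 61.0, 51.0])]
paddle_grip [(0.95, [254.0, 192.0, 61.0, 49.0]), (0.53, [268.0, 204.0, 93.0, 90.0])]
arrest [(0.44, [235.0, 217.0, 8.0, 10.0])]
lever_grip [(0.58, [268.0, 204.0, 96.0, 90.0]), (0.4, [235.0, 219.0, 9.0, 14.0])]
lever_pivot [(0.58, [268.0, 201.0, 92.0, 92.0])]
angle_mark [(0.63, [267.0, 203.0, 94.0, 93.0]), (0.55, [318.0, 240.0, 20.0, 25.0])]
capacitor_mid []
tin [(0.91, [264.0, 262.0, 28.0, 27.0])]
{'t': 1.0, 'tcp_pos': array([174.39227086, 600.20643002, 231.32698965]), 'ee_rot': array([ 1.79999047e+02, -1.46602853e-05,  1.63796931e+02]), 'grip_width': 85.47436065899132, 'wrist_force': array([-0.11175563, -0.52122336, -0.56105399])} ['grasp_offset']
```

```bash
python3 - <<'E'
import cv2
a=cv2.imread("pics/scene0.png")[130:290,190:390];b=cv2.imread("pics/top0.png")[140:290,190:390]
cv2.imwrite("pics/s1.png",cv2.resize(a,(750,600),interpolation=cv2.INTER_CUBIC))
cv2.imwrite("pics/t1.png",cv2.resize(b,(800,600),interpolation=cv2.INTER_CUBIC))
E
```

```text
(no output)
```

View pics/s1.png

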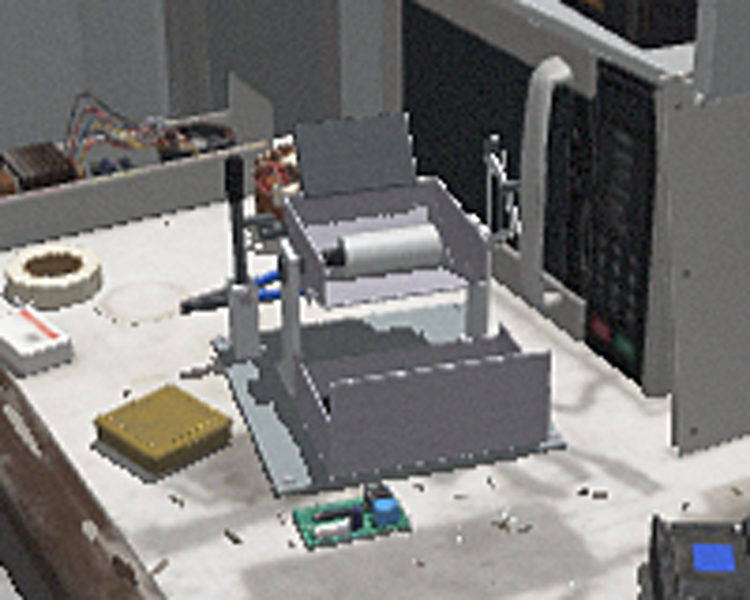

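View pics/t1.png

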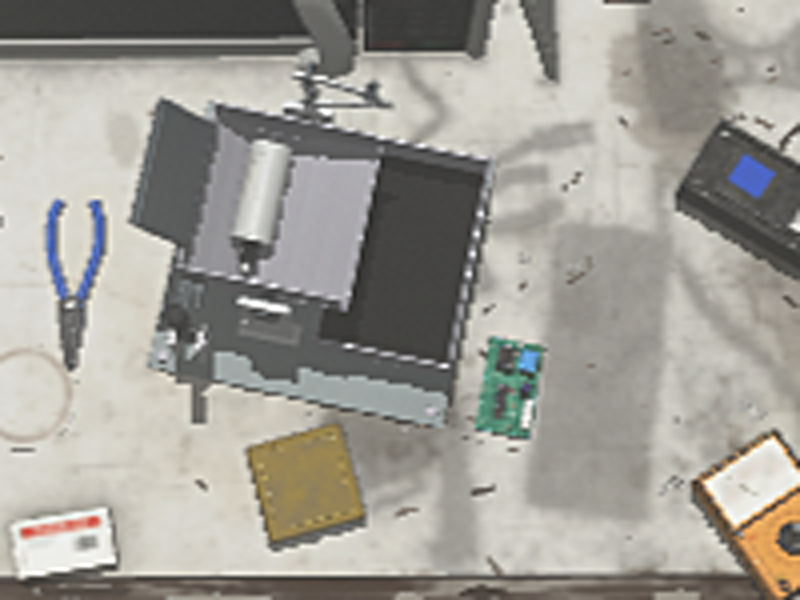

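View pics/scene0.png

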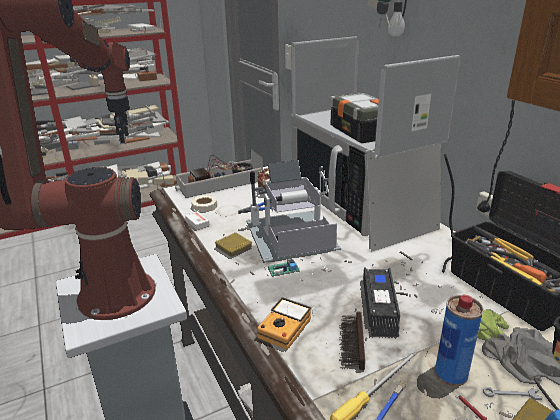

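The scene view shows the stand with paddle corners at about (269,163), (298,160), (301,179) and (271,182), the lever grip at about (253,177), and the capacitor in the pan. The top view shows the paddle's free edge from (231,164) to (223,195), the lever top at about (235,217), and the tray's outer wall from (313,180) to (302,231). Next I fit the pose and triangulate to check it.

```bash
cat > h.py <<'E'
import numpy as np
from station import *
from scipy.optimize import least_squares
from scipy.spatial.transform import Rotation as Ro
K={c:get_calibration(c) for c in("scene","top")}
def proj(c,X):
    k=K[c]; p=np.array(k["R"])@np.asarray(X,float)+np.array(k["t"])
    return np.array([k["fx"]*p[0]/p[2]+k["cx"],k["fy"]*p[1]/p[2]+k["cy"]])
def tri(a,b):
    return least_squares(lambda X:np.r_[proj("scene",X)-a,proj("top",X)-b],[600,50,100]).x
E
cat > fit.py <<'E'
from h import *
P=dict(fn=(-116,-55,205),ff=(-116,55,205),rn=(-77,-55,150),rf=(-77,55,150),lg=(-65,-118,186),lt=(-65,-118,207),on=(165,-95,96),of=(165,95,96))
s=lambda c,r:(190+c*.26667,130+r*.26667); t=lambda c,r:(190+c/4,140+r/4)
O=[("scene","fn",s(297,125)),("scene","ff",s(405,113)),("scene","rf",s(415,185)),("scene","rn",s(305,195)),("scene","lg",s(236,176)),("scene","on",s(328,385)),("scene","of",s(550,352)),
("top","ff",t(163,98)),("top","fn",t(132,220)),("top","rn",t(183,247)),("top","lg",t(180,318)),("top","of",t(493,160)),("top","on",t(450,365))]
def W(q,p): return Ro.from_euler("z",q[2],degrees=True).apply(p)+[q[0],q[1],q[3]]
f=lambda q:np.concatenate([proj(c,W(q,P[n]))-o for c,n,o in O])
r=least_squares(f,[650,50,-100,0],loss="soft_l1");q=r.x;print(q.round(1))
for (c,n,o),e in zip(O,f(q).reshape(-1,2)):print(c,n,e.round(1))
D={(c,n):o for c,n,o in O}
for n in("fn","ff","rn","lg","on","of"):print(n,tri(D["scene",n],D["top",n]).round(),W(q,P[n]).round())
E
python3 fit.py; python3 -c "
from station import *
print(grasp_offset)"
```

```text
[ 601.3   78.7 -102.8   -2.2]
scene fn [-1.8  0.4]
scene ff [0.  0.1]
scene rf [ 0.6 -0.4]
scene rn [-0.9  0.8]
scene lg [-0.3 -0.2]
scene on [-0.8  0.1]
scene of [-0.6  0.1]
top ff [ 0.2 -0.7]
top fn [0.1 0.6]
top rn [ 0.2 -0.3]
top lg [-0.7 -1.1]
top of [ 0.9 -1.8]
top on [ 0.4 -0.6]
fn [577. 204. 203.] [573. 204. 203.]
ff [679. 180. 203.] [681. 180. 203.]
rn [565. 166. 150.] [565. 166. 148.]
lg [499. 165. 184.] [501. 168. 184.]
on [473. -61.  94.] [472. -61.  94.]
of [ 656. -102.   93.] [ 657. -103.   94.]
18.700000000000003
```

```bash
cat >> h.py <<'E'
Q=np.array([601.3,78.7,-1.5]); T=Ro.from_euler("z",-102.8,degrees=True)
def pose(g,z,yt,back=0):
    "TCP pose for grasp point g, tool z and tool y (tipper frame), withdrawn by back"
    z=np.array(z,float);yt=np.array(yt,float);R=T.as_matrix()@np.c_[np.cross(yt,z),yt,z]
    p=Q+T.apply(np.array(g)+z*(grasp_offset-back))
    return p.tolist(),Ro.from_matrix(R).as_euler("xyz",degrees=True).tolist()
def lever(a,back=0,sg=1,r=116):
    L=np.array([0,-np.sin(a),np.cos(a)]); return pose(np.array([-65,-118,70])+r*L,-L,[sg,0,0],back)
def paddle(a,back=0,sg=1,extra=0):
    "a: pan angle, rad"
    R=Ro.from_euler("y",a); d=R.apply([-np.sin(np.radians(35)),0,np.cos(np.radians(35))])
    n=np.cross([0,1,0],d)
    return pose(R.apply([-101,0,64])+[0,0,120]+extra*d,-d,sg*n,back)
def st(): 
    o=get_obs(); print("t%.1f"%o["t"],np.round(o["tcp_pos"],1),"w%.1f"%o["grip_width"],"gf",np.round(o["grip_force"],1),"F",np.round(o["wrist_force"],1))
def pic(name,c,x0,y0,w,h,s):
    import cv2; im=get_image(c)[y0:y0+h,x0:x0+w,::-1]
    return cv2.resize(im,(int(w*s),int(h*s)),interpolation=cv2.INTER_CUBIC)
E
python3 - <<'E'
from h import *
for sg in(1,-1):
    for n,f,A in(("lev",lever,[0,.3,.66]),("pad",paddle,[0,.3,.61])):
        for a in A:
            for b in(0,100):
                j=solve_ik(*f(a,b,sg));print(sg,n,a,b,None if j is None else np.round(j))
E
```

```text
1 lev 0 0 [ 11.   5. 109.  -0.  67. 114.]
1 lev 0 100 [ 11.  -1. 103.  -0.  78. 114.]
1 lev 0.3 0 [ 17.  -7. 122. -11.  50. 126.]
1 lev 0.3 100 [ 20. -16. 119. -10.  63. 126.]
1 lev 0.66 0 None
1 lev 0.66 100 None
1 pad 0 0 [ 22.  32.  79. -28.  90. 130.]
1 pad 0 100 [ 25.  33.  70. -27. 100. 129.]
1 pad 0.3 0 [ 15.  22.  87. -16.  80. 121.]
1 pad 0.3 100 [ 17.  20.  79. -15.  90. 121.]
1 pad 0.61 0 [  5.  13.  94.  -0.  73. 108.]
1 pad 0.61 100 [  5.   9.  88.  -0.  83. 108.]
-1 lev 0 0 [ 11.   5. 109.  -0.  67. -66.]
-1 lev 0 100 [ 11.  -1. 103.  -0.  78. -66.]
-1 lev 0.3 0 [ 17.  -7. 122. -11.  50. -54.]
-1 lev 0.3 100 [ 20. -16. 119. -10.  63. -54.]
-1 lev 0.66 0 [ 29. -13. 135. -44.  36. -17.]
-1 lev 0.66 100 [ 37. -27. 136. -37.  51. -22.]
-1 pad 0 0 [ 22.  32.  79. -28.  90. -50.]
-1 pad 0 100 [ 25.  33.  70. -27. 100. -51.]
-1 pad 0.3 0 [ 15.  22.  87. -16.  80. -59.]
-1 pad 0.3 100 [ 17.  20.  79. -15.  90. -59.]
-1 pad 0.61 0 [  5.  13.  94.  -0.  73. -72.]
-1 pad 0.61 100 [  5.   9.  88.  -0.  83. -72.]
```

```bash
python3 - <<'E'
from h import *
import cv2
grip(50,25)
goto(*lever(0,110,-1)); move_l(*lever(0,0,-1),speed=120); st()
grip(0,25); st()
for a in(.12,.24,.36,.48,.58,.67):
    move_l(*lever(a,0,-1),speed=60); st()
grip(50); move_l(*lever(.67,70,-1),speed=120); st()
goto(*paddle(0,110,-1)); st()
a=pic("","scene",230,140,120,100,6); cv2.imwrite("pics/s2.png",a)
E
```

```text
t4.5 [501.4 168.4 166.8] w50.1 gf 0.0 F [-0.2 -0.   0.2]
t4.8 [501.3 168.4 166.8] w17.6 gf 24.9 F [-0.   0.4  2.1]
t5.2 [489.4 171.1 165.8] w17.5 gf 24.9 F [-0.5 -0.9  2.7]
t5.5 [478.3 173.5 163.5] w17.1 gf 25.1 F [ 0.4 -0.2  2.7]
t5.9 [467.3 175.8 159.7] w17.4 gf 25.5 F [-1.4 -1.   2.3]
t6.2 [456.7 178.1 154.4] w17.0 gf 25.7 F [ 0.  -0.6  0.4]
t6.5 [448.4 179.8 149.1] w17.2 gf 25.8 F [ 1.1 -0.1 -2.7]
t6.9 [444.7 180.8 146.9] w17.4 gf 25.5 F [11.5 -5.4 -2. ]
t8.0 [399.1 191.2 199.3] w49.9 gf 0.0 F [ 0.7 -0.2  0.4]
t9.1 [634.7 227.9 256.2] w49.8 gf 0.0 F [-0.5  0.1 -0.4]
```

View pics/s2.png

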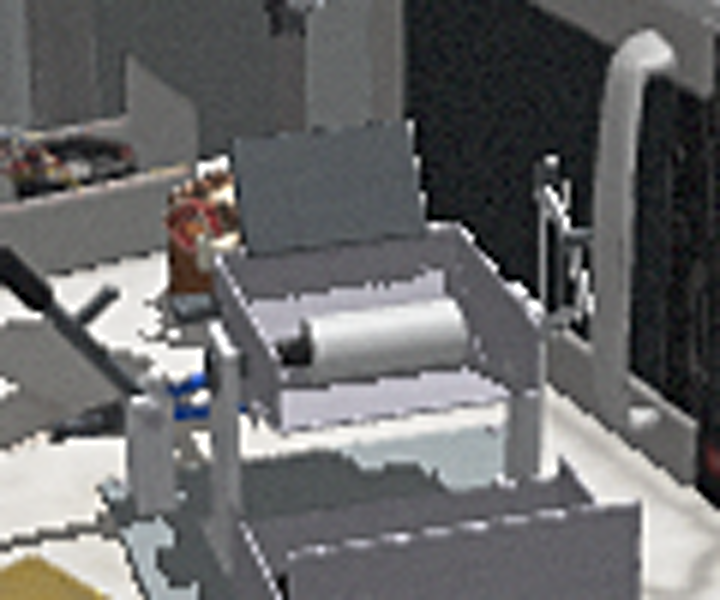

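The lever is out against its stop: it leans from (130,390) to (10,260) in the crop, and the end force rose. The pan is still level. Next I tip it.

```bash
python3 - <<'E'
from h import *
import cv2
move_l(*paddle(0,0,-1),speed=120); st()
grip(0,25); st()
for a in(.1,.2,.3,.4,.5,.57,.62):
    move_l(*paddle(a,0,-1),speed=60); st()
wait(1.5); st()
a=pic("","scene",230,130,130,100,4.2); b=pic("","top",215,150,115,100,4.2)
h=min(a.shape[0],b.shape[0]);m=np.hstack([a[:h],b[:h]]);m=cv2.resize(m,(800,int(h*800/m.shape[1])));cv2.imwrite("pics/m3.png",m)
for c in("scene","top"):print([(round(d["score"],2),np.round(d["extent"]).tolist()) for d in spot_in("capacitor_mid",c)[:2]])
print(proj("scene",Q+T.apply([103,0,30])),proj("top",Q+T.apply([103,0,30])))
E
```

```text
t10.2 [622.  167.3 168.2] w49.7 gf 0.0 F [-0.3 -0.3 -0.6]
t10.7 [621.7 167.4 167.7] w9.7 gf 27.4 F [0.3 1.5 1.7]
t11.0 [620.6 162.1 176.5] w9.9 gf 28.4 F [1.5 3.6 1. ]
t11.3 [619.4 156.2 184.5] w10.3 gf 28.7 F [1.7 5.3 2.8]
t11.6 [617.9 149.6 192. ] w9.5 gf 29.0 F [1.8 3.6 3.9]
t12.0 [616.4 142.1 198.8] w9.6 gf 29.3 F [3.5 4.5 4.8]
t12.3 [614.6 134.1 204.8] w9.7 gf 29.6 F [3.7 4.2 5.9]
t12.6 [613.4 128.1 208.4] w9.5 gf 29.7 F [2.7 4.3 4.1]
t12.8 [612.4 123.7 210.8] w9.5 gf 29.6 F [3.8 3.2 5.5]
t14.3 [612.5 123.9 210.6] w10.0 gf 29.0 F [4.  2.9 5.2]
[(0.4, [204.0, 203.0, 21.0, 12.0])]
[(0.59, [304.0, 202.0, 14.0, 29.0])]
[300.98357276 236.53062258] [290.62308773 203.99369997]
```

View pics/m3.png

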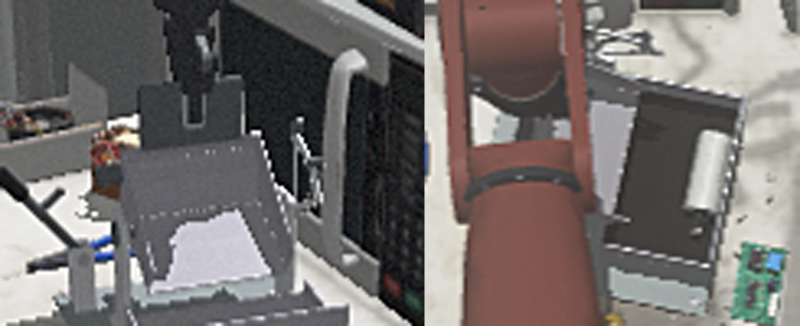

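The capacitor lies in the tray, at about (304,202) in the top view. I check the pointer against the mark.

```bash
python3 - <<'E'
from h import *
import cv2
cv2.imwrite("pics/p4.png",np.hstack([pic("","scene",305,150,35,50,11.5),pic("","top",245,145,40,50,9.2*1.25)]))
for y in(95,105,115):
  for d in(0,35):
    r=np.radians(d);print(y,d,[proj(c,Q+T.apply([92*np.sin(r),y,120+92*np.cos(r)])).round(1) for c in K],proj("scene",Q+T.apply([0,y,120])).round(1))
E
```

```text
95 0 [array([319.7, 169.3]), array([267.7, 159.2])] [319.2 194.4]
95 35 [array([324.9, 180.2]), array([283.3, 163.9])] [319.2 194.4]
105 0 [array([322.5, 168.9]), array([268.4, 156.3])] [322. 194.]
105 35 [array([327.8, 179.8]), array([283.9, 161. ])] [322. 194.]
115 0 [array([325.4, 168.6]), array([269.1, 153.5])] [324.8 193.6]
115 35 [array([330.8, 179.5]), array([284.6, 158.2])] [324.8 193.6]
```

View pics/p4.png

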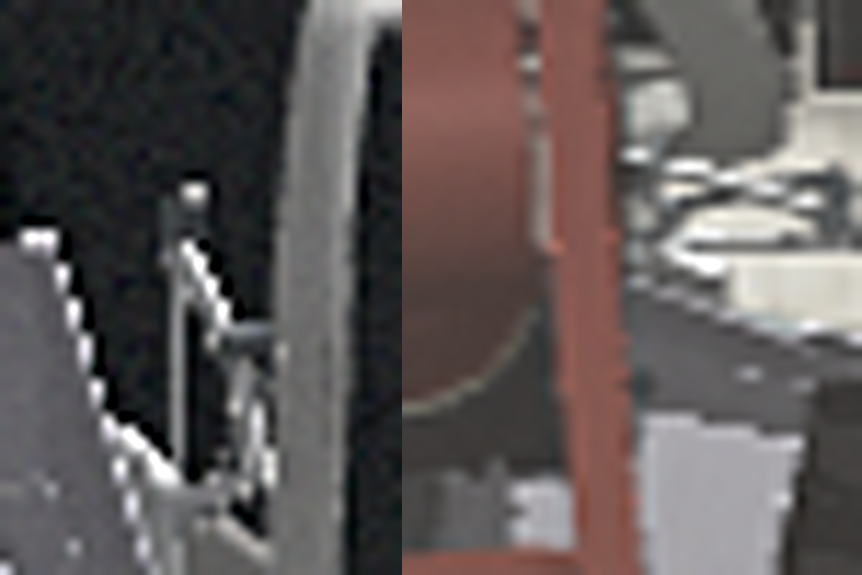

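The dark mark shows at (326,179), as predicted, with the pointer up to it. The pads lie flat on the paddle, and the tool angle of 35.5° agrees. I hold a little longer, then return the pan and lock it.

```bash
python3 - <<'E'
from h import *
import cv2
wait(1.2); st()
for a in(.52,.42,.32,.22,.12,.05,0,-.015):
    move_l(*paddle(a,0,-1),speed=60)
    if a<.1: st()
grip(50); move_l(*paddle(0,110,-1),speed=120); st()
goto(*lever(.65,90,-1)); move_l(*lever(.65,0,-1),speed=100); st()
grip(0,25); st()
for a in(.55,.45,.35,.25,.15,.07,0,-.02):
    move_l(*lever(a,0,-1),speed=60); st()
grip(50); move_l(*lever(0,110,-1),speed=120); st()
goto([350,330,330],[180,0,164]); st()
a=pic("","scene",230,140,120,100,6);cv2.imwrite("pics/s5.png",a)
b=pic("","top",190,140,200,150,4);cv2.imwrite("pics/t5.png",b)
E
```

```text
t15.8 [612.5 123.9 210.6] w9.6 gf 29.0 F [4.1 3.6 5.4]
t17.7 [621.4 165.5 171. ] w9.8 gf 28.5 F [3.9 5.2 4.6]
t17.9 [621.7 167.1 167.6] w9.8 gf 29.6 F [1.7 1.4 6.8]
t18.2 [621.6 166.9 167.8] w9.7 gf 43.8 F [-1.8 -2.1 10.4]
t19.7 [634.8 227.8 256.2] w50.5 gf 0.0 F [-0.3 -0.5  0.3]
t21.9 [443.6 181.5 146.4] w50.1 gf 0.0 F [ 0.2  0.5 -0.7]
t22.2 [443.2 181.1 146.7] w17.2 gf 25.2 F [-5.6 -2.   6. ]
t22.6 [451.3 179.3 152.2] w16.9 gf 27.6 F [-6.3 -0.6  7.8]
t22.9 [459.8 177.5 157. ] w17.4 gf 28.2 F [-6.4 -1.2  8.1]
t23.2 [468.7 175.6 160.8] w17.0 gf 28.2 F [-4.7 -0.5  7.8]
t23.5 [477.8 173.6 163.6] w17.1 gf 28.1 F [-3.9 -0.7  7.9]
t23.8 [487.  171.6 165.4] w17.4 gf 28.1 F [-2.8 -1.3  8.6]
t24.1 [494.4 170.  166.2] w17.4 gf 28.0 F [-1.1 -0.9  7.8]
t24.4 [500.7 168.6 166.3] w17.1 gf 28.1 F [-1.5  0.5  7.7]
t24.6 [500.8 168.6 166.4] w17.2 gf 28.4 F [-6.   1.  11.4]
t26.1 [500.  168.1 274.6] w50.0 gf 0.0 F [-0.  -0.1 -0.1]
t27.0 [350.3 329.4 329.2] w50.0 gf 0.0 F [ 0.1 -0.8  0.8]
```

View pics/s5.png

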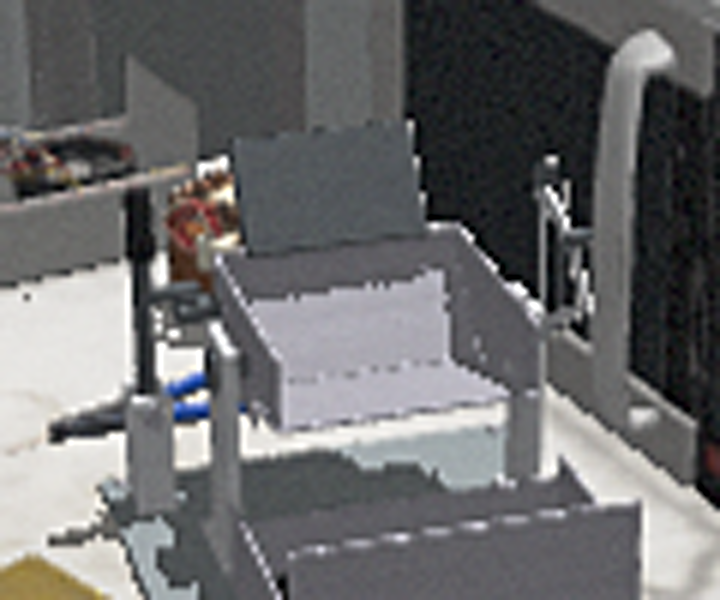

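View pics/t5.png

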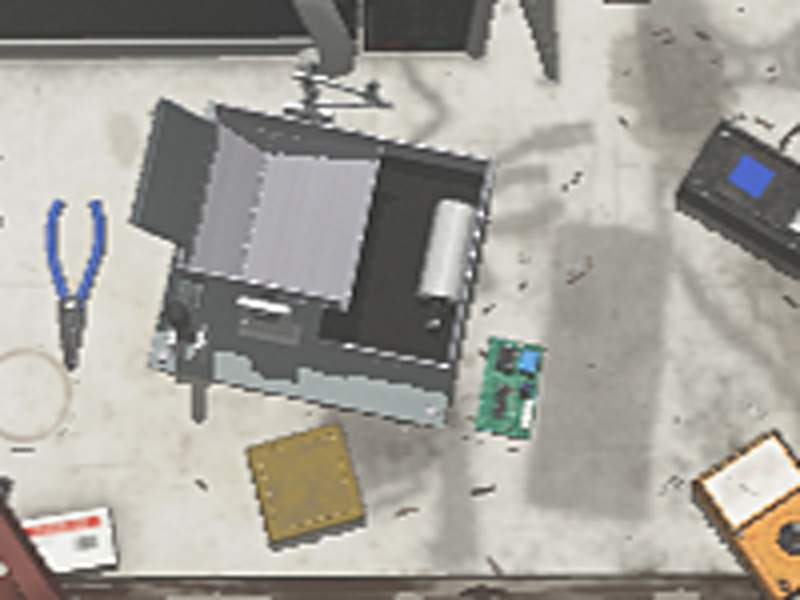

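Both views show the pan level and empty and the capacitor in the tray at (446,250) in the crop. The lever is upright again at (138,190), and the bystanders haven't moved. I compare the lever pixels with the start picture, then hand in.

```bash
python3 - <<'E'
from h import *
import cv2
a=cv2.imread("pics/scene0.png")[160:210,240:265];b=get_image("scene")[160:210,240:265,::-1]
g=lambda i:cv2.cvtColor(np.ascontiguousarray(i),cv2.COLOR_BGR2GRAY).astype(np.float32)
d=np.abs(g(a)-g(b));print(d.mean(),d.max(),cv2.phaseCorrelate(g(a),g(b)))
if (d>40).sum()<8: print(sign_off())
else: print((d>40).sum(),np.argwhere(d>40)[:20].tolist())
E
```

```text
5.6232 123.0 ((0.5651717845717865, 0.0001638657557201384), 1.0035285835266112)
48 [[11, 14], [13, 10], [14, 10], [15, 10], [15, 15], [16, 10], [16, 15], [17, 10], [18, 10], [19, 10], [19, 15], [20, 10], [20, 15], [21, 10], [21, 15], [22, 10], [22, 15], [23, 10], [23, 11], [23, 14]]
```

```bash
python3 - <<'E'
from h import *
import cv2
g=lambda i:cv2.cvtColor(np.ascontiguousarray(i),cv2.COLOR_BGR2GRAY).astype(float)
a=g(cv2.imread("pics/scene0.png"));b=g(get_image("scene")[:,:,::-1])
for r in(173,176,180,183,187,190,194):
    print(r,a[r,247:260].astype(int).tolist(),b[r,247:260].astype(int).tolist())
a=g(cv2.imread("pics/top0.png"));b=g(get_image("top")[:,:,::-1])
d=np.abs(a-b)[205:240,225:250];print(d.mean(),d.max(),np.argwhere(d>30).tolist())
E
```

```text
173 [101, 113, 114, 12, 22, 22, 29, 31, 116, 110, 106, 44, 125] [107, 105, 110, 69, 22, 28, 32, 34, 124, 109, 104, 42, 128]
176 [105, 106, 117, 17, 15, 16, 19, 26, 121, 110, 90, 47, 48] [107, 106, 112, 141, 10, 22, 10, 27, 77, 111, 90, 46, 50]
180 [101, 109, 117, 7, 24, 29, 35, 33, 123, 111, 107, 55, 78] [107, 106, 110, 116, 15, 32, 19, 19, 29, 114, 108, 56, 76]
183 [91, 86, 77, 133, 11, 24, 20, 81, 211, 218, 230, 27, 54] [88, 84, 75, 178, 90, 16, 11, 27, 105, 229, 231, 25, 56]
187 [218, 220, 221, 231, 133, 43, 59, 65, 215, 177, 180, 106, 111] [218, 219, 219, 223, 240, 24, 52, 50, 138, 210, 176, 106, 106]
190 [228, 228, 230, 239, 205, 31, 53, 45, 69, 91, 110, 79, 52] [229, 228, 229, 234, 249, 23, 50, 53, 66, 70, 92, 76, 49]
194 [227, 228, 228, 233, 251, 25, 48, 58, 173, 253, 103, 103, 104] [226, 226, 228, 234, 249, 78, 40, 51, 120, 255, 103, 105, 104]
4.0205714285714285 63.0 [[16, 7], [22, 14], [33, 15], [33, 16]]
```

The lever stands about half a pixel further inward than at the start, so it is fully home against its stop.

```bash
python3 -c "
from station import *
print(sign_off())"
```

```text
the job is handed in; nothing more can be done
None
```

I tipped the pan to the 35-degree mark, and the capacitor rolled out and now lies in the catch tray. The pan is back level, the arrest lever is fully home, and the job is handed in at about 27 s with no bystander seen to have moved.

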